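# Drag the lantern-lamp tray onto the paper runner

### The arm

A 6-joint arm with a two-finger parallel gripper is mounted at the origin on the work surface. World frame = base frame: x ahead of the robot, y to its left, z up, the work surface at z = 0. Lengths are in m, angles in degrees, forces in N, time in s.
With the tool pointing down it reaches from about 0.35 to 0.975 m from the base axis. Payload 17.4 kg.
Tool frame: the origin (TCP) lies midway between the tips of the shut fingers; the grasp point (between the pads) lies 19 mm behind it; z points along the fingers, y is the direction in which the jaws open and shut (so a half turn about z gives the same grasp; the last joint's range is limited). The gripper opens to 85 mm and grips with 20 to 120 N. Pads are 22 mm wide; open, the fingers measure 114 mm over their backs; the gripper's body (76 mm by 85 mm) begins 54 mm behind the grasp point. The pads swing forward as they close: fully open they stand 13 mm farther back than shut.
Start: joints at [-66.566, 6.646, 82.598, -0, 90.757, -2.166], TCP at [0.292, -0.609, 0.231] pointing down, gripper open.
Joint ranges: [-162.19, 162.19], [-47.58, 125.68], [4.15, 143.07], [-65.23, 245.23], [0.69, 171.88], [-170.13, 170.13]. Speed limits (degrees/s): [108.29, 108.29, 127.2, 180, 180, 180].

### API

Orientations are given as [roll, pitch, yaw] about the fixed x, y, z axes, in that order (R = Rz(yaw) Ry(pitch) Rx(roll)).
In Python, from cell import robot gives the robot as it stands.
- The arm moves only by the tool arm_command, never from a script. Its argument "deltas" is text: rows parted by semicolons, each of 7 numbers parted by spaces: the shift along the tool's x, y, z in m, then the turn, a rotation vector about the tool's x, y, z in degrees, then the finger opening in m, from 0 to 0.0854. In form: x y z wx wy wz hand; .... A call has 1 to 10 rows; each row is the pose to reach, as a shift and turn from the pose commanded when the call began, along the tool's axes at that moment; what a row does not reach only later rows make up. A row lasts 1/10 s, in which the tool goes at most 50 mm and 8.59 degrees, less where a joint would pass 70% of its speed; a pose out of reach is approached as far as the arm can. A call with a gripper value outside its range is refused whole. The fingers move at their own pace and stop on an object; "newtons" is the grip in N (left out, the last holds). Time passes only in rows, so rows that repeat a pose let the fingers close. It gives the time, the measured TCP pose, the force and the opening at its end, in the units of the state.
- robot.sense(): the state, without advancing time (a new reading comes with each control period).
- robot.capture(name): name is "scene" or "side" or "wrist"; returns the picture (480x640x3 uint8, red, green, blue); there is no depth.
- robot.get_calibration(name): a dict with "intrinsics" (3x3 intrinsics, pixels), "k1" (the pictures are not rectified: a ray, as slopes to the right and down, at radius r is drawn at 1 + k1 r^2 times it, then the intrinsics apply), "R" (3x3) and "t" (3): a world point X has camera coordinates R X + t; the wrist camera has in their place "T_tool_cam" (4x4, takes a point from camera to tool coordinates, whose origin is the TCP and whose axes are the flange's). Camera axes: x right, y down, z forward; pixel columns grow to the right and rows downward; lengths in m; the calibration is good to about 2 mm. A picture is of the moment at which its call begins: read the wrist's pose just before it. get_calibration takes no time and is no camera call.
- robot.close_job(): hands the job in, once; it reports no verdict.
Trained networks look in the newest picture that a camera, given by its name, has taken for a name from the list of things; names that differ only in an ending like _2 or _b are one class to them, and where a whole thing is asked for, a point or a joint stands for the part that bears it (a point fixed in the world has none). Each returns a list of dicts, best first, with "score" (0 to 1); they miss things now and then, are a little off and sometimes report something else, mostly with a low value. They report only what shows in the picture. A call takes as long as a camera call. They do not tell look-alikes from the thing itself.
- robot.outline_of(thing, camera): "mask" (480x640 bool, what is visible of it) and "box" ([left, top, width, height] in pixels, round what is visible of it).
The state is a dict: "time_s": time; "q": joint angles; "dq": joint speeds; "tau": joint torques, N m; "ee_pos": TCP position; "tool_rot": TCP orientation; "ft_force": force on the tool from outside, world axes, zero at the start; "torque": the same for the moment, N m; "gripper_width": opening from 0.0 (shut) to 1.0 (fully open).
Only numpy, scipy, OpenCV 4.12 (cv2) and the standard library are available. Lean on these libraries where they do the work, as an engineer would, in place of code of your own. Each camera call takes 0.05 s, during which the arm holds its last target. There are 200 camera calls.

### The job

At the lantern-making table, bring the red tray with the yellow lamp in it within reach: lower the fingertips behind (outside) its far lip, on the side away from the robot, and drag it towards the robot until the tray's base stands wholly on the white paper runner, roughly square with it. Slide it along the table without lifting or tipping it, keep the lamp in it, and leave the other red tray (with the blue lamp) where it is.

Things in the scene. Friction and masses are not known exactly. Their poses are not given: they have to be found in the camera images.
- parts_tray: the tray to bring: loose red open tray holding the yellow lamp, 0.25 to 0.5 kg. Base 130 (its x) by 140 mm (its y), 45 mm high, walls 5 mm. Along the top of its far wall (+x, away from the robot) a lip, 37 to 45 mm above the table and 140 mm long, sticks out to 77 mm from the origin. Origin: centre of its underside; x points to the far lip, y along it, z up. Starts left, right or middle.
- other_tray: the tray to leave alone: same red tray, same size and axes, but holding a blue lamp. Origin: centre of its underside. It stands in the same row; the third place in the row is taken by an orange ring of tape.
- yellow_lamp_center (a point): centre of the yellow part of the lamp lying loose in the tray to bring: a round puck 60 mm across and 22 mm high with a low white dome on top (34 mm in all), 50 g.
- runner: white paper runner stuck flat on the dark table between the robot and the trays, under 1 mm thick and no obstacle: 170 mm deep (its x, away from the robot) by 760 mm long (its y). Origin: its centre, on the table; x points away from the robot, y along its length.
Mind the look-alikes: they are no part of the job. Leave any pink or purple look-alike of the parts_tray alone.

How it is judged:
By the outcome, as a careful person would: the job done as asked, in the order asked, and still so for the second after the job is handed in, with the robot touching nothing.
It also fails if it takes over 38 s, if anything falls off the work surface, if the arm or the gripper's body presses on something with over 40 N, if the wrist force passes 120 N, or if a joint passes its speed limit or range.

## Working session

There is one attempt and no reset: what is moved stays moved. The work goes in short steps, Python scripts to look and compute and a tool call to move; the robot and the scene stay as the last step left them, time stands still between calls to the robot, and variables do not carry over. Pictures are saved under pics/ and viewed, about 8 in all and at most 12, crops included, and the job is handed in when it is done.

Besides the shell and the picture viewer there is one more tool, called as name(argument=value, ...), one argument or row to a line, values as JSON. arm_command: Moves the arm, as the interface text tells. Its arguments: {"type":"object","properties":{"deltas":{"type":"string"},"newtons":{"type":"number"}},"required":["deltas"]}

```bash
ls; mkdir -p pics; python3 - <<'E'
from cell import robot
import cv2, numpy as np
s=robot.sense();print(s['time_s'],s['ee_pos'],s['tool_rot'],s['ft_force'])
for n in ("scene","side"):
    im=robot.capture(n); cv2.imwrite(f"pics/{n}0.png",im[:,:,::-1])
    c=robot.get_calibration(n); print(n,c)
    for o in ("parts_tray","other_tray","runner","yellow_lamp_center"):
        for d in robot.outline_of(o,n): print(n,o,d['score'],d['box'])
print(robot.get_calibration("wrist"), robot.sense()['time_s'])
E
```

```text
pics
0.0 [ 0.29155376 -0.60855131  0.23054101] [-1.79929973e+02 -4.60224746e-03  2.55979842e+01] [1.09060569 0.02285728 0.95724462]
scene {'intrinsics': array([[607.51903888,   0.        , 317.15764767],
       [  0.        , 607.51903888, 239.72845364],
       [  0.        ,   0.        ,   1.        ]]), 'k1': -0.07675579249273515, 'R': array([[-0.4377783 ,  0.89907066,  0.00470214],
       [ 0.72080333,  0.35409221, -0.59587018],
       [-0.53739438, -0.25746972, -0.80306701]]), 't': array([ 0.04835211, -0.29901945,  1.79442003])}
scene parts_tray 0.93 [260.1, 282.7, 82.4, 79.7]
scene parts_tray 0.8 [418.6, 266.1, 75.0, 64.8]
scene parts_tray 0.68 [382.9, 187.3, 61.2, 65.9]
scene other_tray 0.65 [187.5, 256.0, 81.5, 74.0]
scene runner 0.79 [130.6, 159.1, 281.0, 161.2]
scene yellow_lamp_center 0.96 [290.8, 315.5, 25.3, 34.7]
side {'intrinsics': array([[509.57565804,   0.        , 310.14615029],
       [  0.        , 509.57565804, 233.69082135],
       [  0.        ,   0.        ,   1.        ]]), 'k1': -0.05063048998048907, 'R': array([[-0.91528363, -0.40279409,  0.00357838],
     
[... 249 characters left out ...]
_tray 0.73 [336.4, 288.4, 90.3, 90.7]
side other_tray 0.92 [223.4, 154.4, 80.7, 60.5]
side yellow_lamp_center 0.55 [200.4, 221.7, 32.4, 24.0]
{'intrinsics': array([[396.97940853,   0.        , 316.81431978],
       [  0.        , 396.97940853, 236.06166165],
       [  0.        ,   0.        ,   1.        ]]), 'k1': -0.013160324350663753, 'T_tool_cam': array([[ 2.15216667e-04, -9.57922477e-01, -2.87026971e-01,
         7.36156706e-02],
       [ 9.99999595e-01,  4.56887913e-04, -7.75002501e-04,
         1.51345467e-03],
       [ 8.73531469e-04, -2.87026688e-01,  9.57922187e-01,
        -1.42308862e-01],
       [ 0.00000000e+00,  0.00000000e+00,  0.00000000e+00,
         1.00000000e+00]])} 0.5
```

View pics/scene0.png

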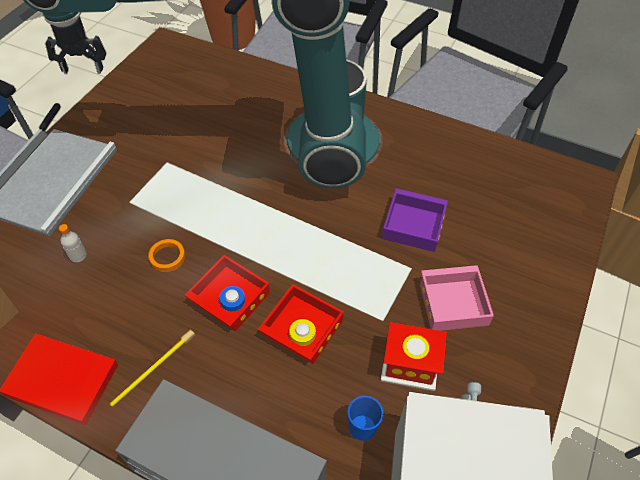

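View pics/side0.png

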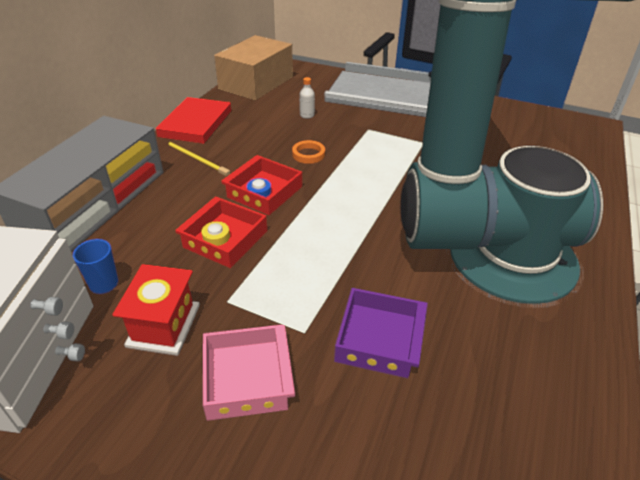

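The scene view has these candidates for the tray:
- red tray with yellow lamp at (301,323)
- red tray with blue lamp at (229,292), not to be moved
- pink tray (457,298) and purple tray (415,218), both look-alikes
- red house-shaped lamp (415,350)
- red flat box (58,377)

I choose the one at (301,323), which is (222,231) in the side view. Next I fit its pose.

```bash
cat > h.py <<'E'
from cell import robot
import cv2, numpy as np
from scipy.optimize import minimize
def proj(n,X,pose=None):
    c=robot.get_calibration(n); K=c['intrinsics']
    R,t=(c['R'],c['t'])
    p=np.asarray(X)@R.T+t; s=p[:,:2]/p[:,2:]
    s=s*(1+c['k1']*(s**2).sum(1,keepdims=True))
    return s*[K[0,0],K[1,1]]+K[:2,2]
def plane(n,uv,z):
    c=robot.get_calibration(n);K=c['intrinsics']
    s=cv2.undistortPoints(np.float64(uv).reshape(-1,1,2),K,np.array([c['k1'],0,0,0.]))[:,0]
    d=np.c_[s,np.ones(len(s))]@c['R']; o=-c['R'].T@c['t']
    return o+d*((z-o[2])/d[:,2])[:,None]
a=.065;b=.07
TRAY=np.array([[x,y,0] for x in(-a,a) for y in(-b,b)]+[[x,y,.045] for x in(-a,.077) for y in(-b,b)]+[[.077,y,.037] for y in(-b,b)])
RUN=np.array([[x,y,0] for x in(-.085,.085) for y in(-.38,.38)])
def place(P,v):
    c,s=np.cos(v[2]),np.sin(v[2]); return np.c_[P[:,:2]@np.array([[c,s],[-s,c]])+v[:2],P[:,2]]
def fill(p):
    m=np.zeros((1920,2560),np.uint8); cv2.fillConvexPoly(m,cv2.convexHull(np.int32(p*4+2)),1); return m>0
def best(name,cam,uv):
    ds=robot.outline_of(name,cam)
    for d in ds:
        l,t,w,h=d['box']
        if l<uv[0]<l+w and t<uv[1]<t+h: return d['mask']
def hull(m):
    k,_=cv2.findContours(m.astype(np.uint8),cv2.RETR_EXTERNAL,cv2.CHAIN_APPROX_NONE)
    return max(k,key=cv2.contourArea)[:,0].astype(float)
def fit(P,obs,v0):
    H={n:fill(h) for n,h in obs.items()}
    f=lambda v:-np.mean([(A&H[n]).sum()/(A|H[n]).sum() for n in H for A in[fill(proj(n,place(P,v)))]])
    r=minimize(f,v0,method='Nelder-Mead',options=dict(initial_simplex=np.array([v0]+[list(np.array(v0)+d) for d in([.02,0,0],[0,.02,0],[0,0,.1])]),xatol=2e-4,fatol=1e-4))
    return r.x,-r.fun
E
cat > look.py <<'E'
import sys
from h import *
uvs=eval(sys.argv[1]) if len(sys.argv)>1 else {}
E
python3 - <<'E'
from h import *
pts={'parts_tray':((301,330),(222,231)),'other_tray':((229,295),(262,185)),'runner':((270,240),(330,220))}
for n in('scene','side'):
    robot.capture(n)
for k,(u,v) in pts.items():
    obs={}
    for n,p in(('scene',u),('side',v)):
        for nm in([k,'other_tray','parts_tray'] if 'tray' in k else [k]):
            m=best(nm,n,p)
            if m is not None: break
        if m is not None: obs[n]=hull(m)
    g=plane('scene',[u],0.02)[0]
    for sub in [obs]+[{n:obs[n]} for n in obs]:
        v_,i=fit(RUN if k=='runner' else TRAY,sub,[g[0],g[1],0.])
        print(k,list(sub),v_[:2].round(4),np.degrees(v_[2]).round(1),round(i,3))
for n,uvs in(('scene',[(302,332),(365,432),(415,380),(400,400),(437,235)]),('side',[(215,238),(98,285),(160,345),(30,420)])): print(n,plane(n,uvs,0).round(3).tolist())
# runner corners by eye
print(plane('scene',[(167,163),(411,268),(384,320),(130,203)],0).round(3).tolist())
print(plane('side',[(369,130),(422,143),(306,331),(229,300)],0).round(3).tolist())
im=robot.capture('scene')[:,:,::-1][240:390,160:360]
cv2.imwrite('pics/crop.png',cv2.resize(im,None,fx=4,fy=4,interpolation=cv2.INTER_CUBIC))
E
```

```text
parts_tray ['scene', 'side'] [0.6015 0.2021] -5.8 0.979
parts_tray ['scene'] [0.6012 0.2017] -6.5 0.971
parts_tray ['side'] [0.6017 0.2017] -6.0 0.992
other_tray ['scene', 'side'] [0.6045 0.0059] -9.3 0.976
other_tray ['scene'] [0.6041 0.0055] -9.9 0.971
other_tray ['side'] [0.6044 0.0066] -9.5 0.982
runner ['scene', 'side'] [ 0.3992 -0.0118] -2.4 0.98
runner ['scene'] [ 0.3987 -0.0123] -2.6 0.978
runner ['side'] [ 0.3999 -0.012 ] -2.5 0.984
scene [[0.612, 0.205, 0.0], [0.766, 0.431, 0.0], [0.609, 0.485, 0.0], [0.667, 0.472, 0.0], [0.204, 0.394, 0.0]]
side [[0.625, 0.21, 0.0], [0.767, 0.433, 0.0], [0.56, 0.505, 0.0], [0.663, 0.716, 0.0]]
[[0.3, -0.387, 0.0], [0.332, 0.37, 0.0], [0.499, 0.365, 0.0], [0.469, -0.393, 0.0]]
[[0.466, -0.396, 0.0], [0.302, -0.387, 0.0], [0.33, 0.367, 0.0], [0.501, 0.358, 0.0]]
```

View pics/crop.png

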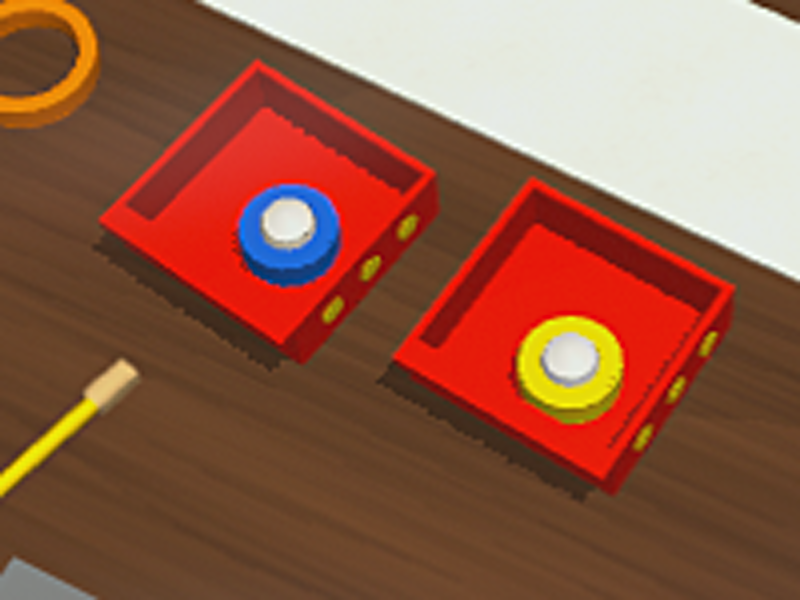

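```bash
cat > go.py <<'E'
import sys,numpy as np
from scipy.spatial.transform import Rotation as Ro
from cell import robot
def go(p,yaw):
    s=robot.sense(); A=Ro.from_euler('xyz',s['tool_rot'],degrees=True); B=Ro.from_euler('xyz',[180,0,yaw],degrees=True)
    print(s['time_s'],s['ee_pos'].round(4),s['tool_rot'].round(2),s['ft_force'].round(1))
    print('delta',A.inv().apply(np.array(p)-s['ee_pos']).round(4),(A.inv()*B).as_rotvec(degrees=True).round(2))
if __name__=='__main__': v=list(map(float,sys.argv[1:])); go(v[:3],v[3])
E
python3 go.py 0.706 0.191 0.2 -6
python3 - <<'E'
from h import *
print(plane('side',[(162,182),(165,155),(75,240)],0).round(3).tolist(), plane('scene',[(165,380),(325,462),(192,335)],0.1).round(3).tolist())
E
```

```text
0.95 [ 0.2917 -0.6087  0.2313] [-180.    -0.    25.6] [-0.1 -0.4 -0.3]
delta [ 0.7192 -0.5422  0.0313] [-0.  -0.  31.6]
[[0.867, 0.078, 0.0], [0.938, -0.033, 0.0], [0.911, 0.345, -0.0]] [[0.882, 0.029, 0.1], [0.887, 0.394, 0.1], [0.77, 0.022, 0.1]]
```

arm_command(
  deltas="0.02 -0.015 0 0 0 1 0.085; 0.05 -0.038 0 0 0 2 0.085; 0.085 -0.064 0 0 0 4 0.085; 0.12 -0.09 0 0 0 6 0.085; 0.16 -0.12 0 0 0 8 0.085; 0.2 -0.15 0 0 0 10 0.085; 0.24 -0.18 0 0 0 12 0.085; 0.28 -0.21 0 0 0 14 0.085; 0.32 -0.24 0 0 0 16 0.085; 0.36 -0.27 0 0 0 18 0.085",
)

```text
time_s: 1.95
ee_pos: [0.5002, -0.2077, 0.2317]
tool_rot: [180.0, -0.0, 7.5]
ft_force: [1.0, 0.4, 0.1]
gripper_width: 0.991
```

```bash
python3 go.py 0.706 0.191 0.2 -6
```

```text
1.95 [ 0.5002 -0.2077  0.2317] [ 1.7998e+02 -4.0000e-02  7.5100e+00] [1.  0.4 0.1]
delta [ 0.2562 -0.3684  0.0317] [ 0.02 -0.04 13.51]
```

arm_command(
  deltas="0.027 -0.04 0.003 0 0 1.5 0.085; 0.055 -0.08 0.006 0 0 3 0.085; 0.082 -0.12 0.01 0 0 4.5 0.085; 0.11 -0.16 0.013 0 0 6 0.085; 0.137 -0.2 0.016 0 0 8 0.085; 0.165 -0.24 0.02 0 0 9.5 0.085; 0.192 -0.28 0.023 0 0 11 0.085; 0.22 -0.32 0.026 0 0 12.5 0.085; 0.243 -0.35 0.03 0 0 13.5 0.085; 0.256 -0.368 0.032 0 0 13.5 0.085",
)

```text
time_s: 2.95
ee_pos: [0.7054, 0.1916, 0.1982]
tool_rot: [180.0, 0.1, -5.8]
ft_force: [0.9, 0.1, 0.1]
gripper_width: 0.996
```

```bash
python3 go.py 0.706 0.191 0.09 -6; python3 - <<'E'
from h import *
im=robot.capture('wrist'); cv2.imwrite('pics/w1.png',im[:,:,::-1])
E
```

```text
2.95 [0.7054 0.1916 0.1982] [ 1.80e+02  5.00e-02 -5.84e+00] [0.9 0.1 0.1]
delta [0.0008 0.0006 0.1082] [0.   0.05 0.16]
```

View pics/w1.png

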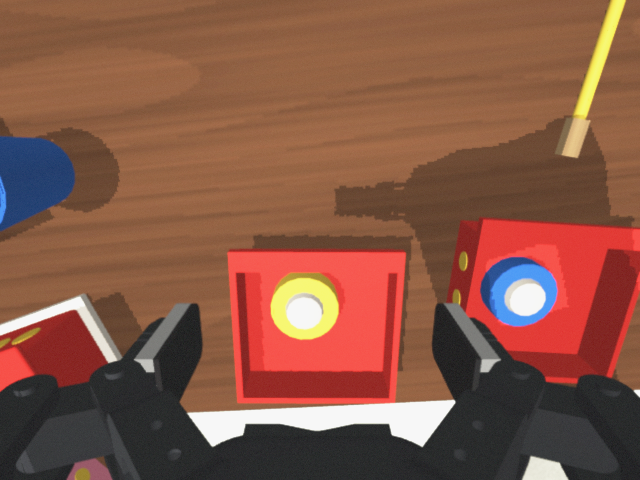

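The wrist view shows the yellow-lamp tray centred under the gripper. Its far lip is at row ~251, columns 229–406, which puts it 26 mm inboard of the TCP, with a width of 139 mm that matches the given size. I can go straight down.

arm_command(
  deltas="0 0 0.025 0 0 0 0.085; 0 0 0.06 0 0 0 0.085; 0 0 0.095 0 0 0 0.085; 0 0 0.125 0 0 0 0.085; 0 0 0.15 0 0 0 0.085; 0 0 0.168 0 0 0 0.085; 0 0 0.18 0 0 0 0.085; 0 0 0.186 0 0 0 0.085; 0 0 0.188 0 0 0 0.085; 0 0 0.188 0 0 0 0.085",
)

```text
time_s: 4.0
ee_pos: [0.7051, 0.189, 0.0121]
tool_rot: [-180.0, -0.1, -5.9]
ft_force: [0.2, 0.3, -0.1]
gripper_width: 1.0
```

```bash
python3 go.py 0.49 0.2103 0.010 -2.5; python3 - <<'E'
from h import *
im=robot.capture('side')[100:340,120:440]; cv2.imwrite('pics/s1.png',cv2.resize(im[:,:,::-1],None,fx=2.4,fy=2.4))
E
```

```text
4.0 [0.7051 0.189  0.0121] [-1.7998e+02 -5.0000e-02 -5.9000e+00] [ 0.2  0.3 -0.1]
delta [-0.2162  0.001   0.0019] [-0.02 -0.05 -3.4 ]
```

View pics/s1.png

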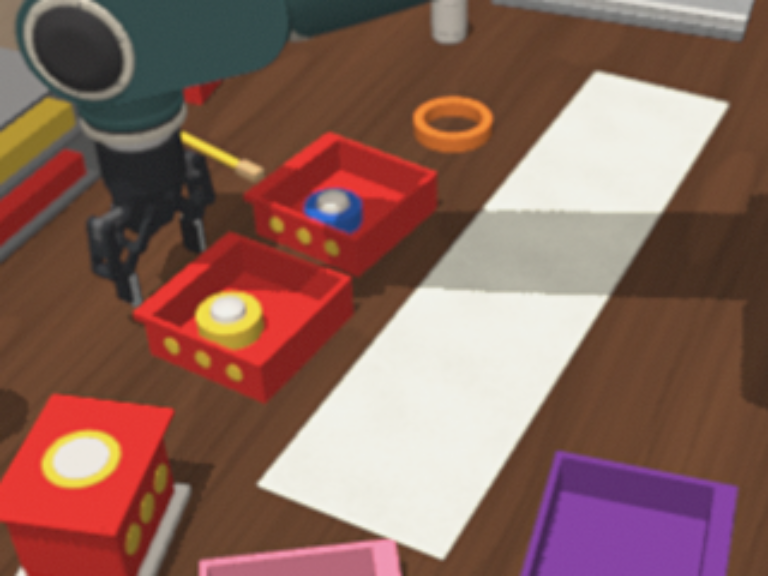

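The side view shows the fingers down just outside the far lip, near finger at about (137,300) in the crop, with both trays unmoved. I start the drag slowly.

arm_command(
  deltas="-0.004 0 0 0 0 0 0.085; -0.008 0 0 0 0 0 0.085; -0.012 0 0 0 0 0 0.085; -0.016 0 0 0 0 0 0.085; -0.02 0 0 0 0 0 0.085; -0.025 0 0 0 0 0 0.085; -0.031 0 0 0 0 -0.2 0.085; -0.038 0.001 0 0 0 -0.4 0.085; -0.045 0.001 0 0 0 -0.6 0.085; -0.052 0.001 0 0 0 -0.8 0.085",
)

```text
time_s: 5.05
ee_pos: [0.6524, 0.1933, 0.0115]
tool_rot: [-180.0, -0.0, -5.1]
ft_force: [3.4, -0.7, 1.0]
gripper_width: 0.995
```

```bash
python3 go.py 0.4964 0.2065 0.011 -2.5; cat > chk.py <<'E'
from h import *
import sys
robot.capture('scene');robot.capture('side')
g=[float(sys.argv[1]),float(sys.argv[2])]
def tray(g,tag):
    obs={}
    for n in('scene','side'):
        u=proj(n,[[g[0],g[1],.02]])[0]
        for nm in('parts_tray','other_tray'):
            m=best(nm,n,u)
            if m is not None: obs[n]=hull(m);break
    for sub in [obs]+([{n:obs[n]} for n in obs] if len(obs)>1 else []):
        v,i=fit(TRAY,sub,[g[0],g[1],-.06])
        r=place(np.array([[x,y,0] for x in(-a,a) for y in(-b,b)]),v)[:,:2]-[.399,-.012]
        c,s=np.cos(np.radians(-2.45)),np.sin(np.radians(-2.45))
        U=r@np.array([c,s]);V=r@np.array([-s,c])
        print(tag,list(sub),v[:2].round(4),np.degrees(v[2]).round(1),round(i,3),'u',U.min().round(3),U.max().round(3),'v',V.min().round(3),V.max().round(3))
tray(g,'parts');tray([.6045,.006],'other')
E
python3 chk.py 0.567 0.2035
```

```text
5.05 [0.6524 0.1933 0.0115] [-1.80e+02 -2.00e-02 -5.08e+00] [ 3.4 -0.7  1. ]
delta [-0.1565  0.0007  0.0004] [-0.   -0.02 -2.58]
parts ['side'] [0.5656 0.2045] -5.2 0.986 u 0.089 0.225 v 0.15 0.296
other ['scene', 'side'] [0.6042 0.0067] -9.9 0.937 u 0.131 0.278 v -0.05 0.105
other ['scene'] [0.6048 0.0056] -10.2 0.913 u 0.131 0.279 v -0.052 0.104
other ['side'] [0.6038 0.0074] -9.7 0.968 u 0.13 0.277 v -0.05 0.106
```

The tray follows the tool: its origin is 87 mm from the TCP, yaw −5.2°, about 3.4 N of drag force. The other tray is unmoved. I carry on.

arm_command(
  deltas="-0.008 0 0 0 0 -0.2 0.085; -0.016 0 0 0 0 -0.4 0.085; -0.025 0 0 0 0 -0.6 0.085; -0.034 0 0 0 0 -0.8 0.085; -0.043 0 0 0 0 -1 0.085; -0.052 0 0 0 0 -1.2 0.085; -0.061 0 0 0 0 -1.4 0.085; -0.07 0 0 0 0 -1.6 0.085; -0.079 0 0 0 0 -1.8 0.085; -0.087 0 0 0 0 -2 0.085",
)

```text
time_s: 6.5
ee_pos: [0.5655, 0.2011, 0.0113]
tool_rot: [-180.0, -0.0, -3.1]
ft_force: [1.8, 0.1, -1.0]
gripper_width: 0.996
```

```bash
python3 go.py 0.4964 0.2065 0.011 -2.5;python3 chk.py 0.478 0.206
```

```text
6.5 [0.5655 0.2011 0.0113] [-180.     -0.     -3.08] [ 1.8  0.1 -1. ]
delta [-0.0692 -0.0017  0.0003] [-0.   -0.   -0.58]
parts ['scene', 'side'] [0.4776 0.2082] -2.9 0.684 u 0.004 0.135 v 0.153 0.294
parts ['scene'] [0.4784 0.2107] -0.2 0.384 u 0.002 0.138 v 0.153 0.298
parts ['side'] [0.4775 0.2084] -2.8 0.986 u 0.004 0.135 v 0.153 0.294
other ['scene', 'side'] [0.6027 0.0059] -9.6 0.82 u 0.13 0.276 v -0.051 0.104
other ['scene'] [0.603 0.007] -9.8 0.974 u 0.13 0.276 v -0.05 0.105
other ['side'] [0.6005 0.0045] -9.9 0.673 u 0.127 0.274 v -0.053 0.103
```

arm_command(
  deltas="-0.008 0 0 0 0 -0.1 0.085; -0.016 0 0 0 0 -0.2 0.085; -0.025 0 0 0 0 -0.3 0.085; -0.034 0 0 0 0 -0.4 0.085; -0.043 0 0 0 0 -0.5 0.085; -0.052 0 0 0 0 -0.6 0.085; -0.06 0 0 0 0 -0.6 0.085; -0.066 0 0 0 0 -0.6 0.085; -0.069 0 0 0 0 -0.6 0.085; -0.07 0 0 0 0 -0.6 0.085",
)

```text
time_s: 7.9
ee_pos: [0.4961, 0.2048, 0.0114]
tool_rot: [-180.0, -0.0, -2.5]
ft_force: [2.7, 0.2, -0.3]
gripper_width: 0.993
```

```bash
python3 go.py 0.4964 0.2065 0.011 -2.5;python3 chk.py 0.408 0.21
```

```text
7.9 [0.4961 0.2048 0.0114] [-1.8e+02 -1.0e-02 -2.5e+00] [ 2.7  0.2 -0.3]
delta [ 0.0002 -0.0017  0.0004] [-0.   -0.01  0.  ]
parts ['scene', 'side'] [0.4091 0.2117] -1.6 0.699 u -0.066 0.067 v 0.153 0.295
parts ['scene'] [0.4077 0.2132] -1.8 0.428 u -0.067 0.065 v 0.155 0.296
parts ['side'] [0.4099 0.2109] -1.9 0.975 u -0.064 0.067 v 0.153 0.294
other ['scene', 'side'] [0.6038 0.0076] -9.5 0.569 u 0.131 0.277 v -0.049 0.106
other ['scene'] [0.6041 0.0075] -9.5 0.976 u 0.131 0.277 v -0.049 0.106
other ['side'] [ 0.5388 -0.0863] 38.3 0.194 u 0.048 0.238 v -0.164 0.027
```

The tray is centred on the runner. I back off outward 30 mm, then rise and move clear.

arm_command(
  deltas="0.006 0 0 0 0 0 0.085; 0.015 0 0 0 0 0 0.085; 0.025 0 0 0 0 0 0.085; 0.032 0 -0.002 0 0 0 0.085; 0.035 0 -0.02 0 0 0 0.085; 0.035 0 -0.05 0 0 0 0.085; 0.035 0 -0.09 0 0 0 0.085; 0.035 0 -0.13 0 0 0 0.085; 0.035 0 -0.17 0 0 0 0.085; 0.035 0 -0.2 0 0 0 0.085",
)

```text
time_s: 9.3
ee_pos: [0.532, 0.2032, 0.2143]
tool_rot: [-180.0, -0.1, -2.5]
ft_force: [0.3, -0.2, -0.0]
gripper_width: 0.998
```

arm_command(
  deltas="0 0.03 0 0 0 0 0.085; 0 0.07 0 0 0 0 0.085; 0 0.11 0 0 0 0 0.085; 0 0.15 0 0 0 0 0.085; 0 0.19 0 0 0 0 0.085; 0 0.23 0 0 0 0 0.085; 0 0.27 0 0 0 0 0.085; 0 0.31 0 0 0 0 0.085; 0 0.34 0 0 0 0 0.085; 0 0.35 0 0 0 0 0.085",
)

```text
time_s: 10.3
ee_pos: [0.516, -0.1491, 0.2114]
tool_rot: [180.0, 0.0, -2.6]
ft_force: [0.2, 0.3, 0.1]
gripper_width: 0.997
```

```bash
python3 chk.py 0.408 0.21; python3 - <<'E'
from h import *
print(robot.sense()['time_s'],robot.sense()['ft_force'].round(1))
A=robot.capture('scene')[130:370,130:450];B=robot.capture('side')[120:360,130:450]
cv2.imwrite('pics/end.png',cv2.resize(np.vstack([A,B])[:,:,::-1],None,fx=1.25,fy=1.25))
E
```

```text
parts ['scene', 'side'] [0.4085 0.2112] -2.4 0.978 u -0.065 0.065 v 0.153 0.293
parts ['scene'] [0.4081 0.211 ] -2.2 0.976 u -0.066 0.065 v 0.153 0.293
parts ['side'] [0.409  0.2109] -2.6 0.983 u -0.065 0.066 v 0.153 0.293
other ['scene', 'side'] [0.6035 0.0067] -9.5 0.979 u 0.13 0.277 v -0.05 0.105
other ['scene'] [0.6037 0.0071] -9.6 0.989 u 0.13 0.277 v -0.05 0.105
other ['side'] [0.6041 0.0067] -9.7 0.972 u 0.131 0.277 v -0.05 0.105
10.7 [-0.  -0.4 -0.1]
```

View pics/end.png

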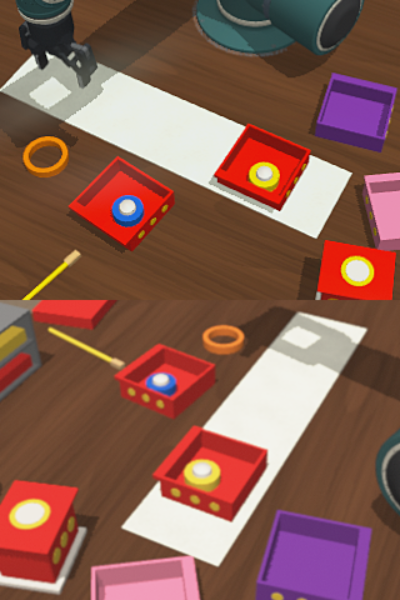

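Both views show the tray flat on the runner and square with it, with the lamp inside: (263,170) in the top view and (205,470) in the lower one. The blue-lamp tray is where it was and the robot is clear.

```bash
python3 -c "
from cell import robot
print(robot.close_job())"
```

```text
the job is handed in; nothing more can be done
None
```

The red tray with the yellow lamp now stands wholly on the white runner, and the job is handed in at about 10.7 s of the 38 s allowed. I lowered the open fingers outside its far lip and dragged it about 0.19 m towards the robot, turning it about 3.5°. The force reading between moves stayed under about 4 N. I then backed off, rose and moved clear.

- **Position:** the base spans ±65 mm across the runner's ±85 mm depth, and 153–293 mm along it, where the runner ends at 380 mm. That leaves about 20 mm to spare front and back.
- **Squareness:** the tray's yaw is −2.4° against about −2.5° for the runner.
- **Lamp and other tray:** the yellow lamp is still in the tray. The blue-lamp tray reads within about 1 mm of its first fit.
- **Checks that disagreed:** some fits during the drag were poor because the arm hid part of a tray. With the arm clear, both cameras agreed to about 1 mm.

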